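# Index the grinding jig to the yellow position and lock it

### The job

Stand the red-headed lock pin in the brass guide of the turntable, then turn the wheel by its black crank post, counter-clockwise seen from above, until the yellow sector shows in the window and you feel the pin drop into the wheel, so that the wheel stays locked there when you let go. The pin must end fully home, its head down on the guide. Work by feel: never force the wheel hard against the pin or ram the pin down on the wheel, and leave the other things on the bench where they are.

Things in the scene. Friction and masses are not known exactly. Their poses are not given: they have to be found in the camera images.
- fixture: Indexing turntable of a grinding jig, bolted down: blue base 220 x 220 x 20 mm, grey hood plate over its far half, a flat wheel between them. Origin: underside of the base, on the wheel's upright axis; x points to the far (hood) side, y left, z up. The hood covers x from 20 to 110 mm, full width, top at height 56 mm.
- window (a point): Middle of the white-framed window in the hood, at x = 38 mm, y = 0, height 53 mm in the fixture's frame; the opening is 30 mm (x) by 26 mm (y). The coloured sectors of the wheel pass below it.
- guide_mouth (a point): Centre of the mouth of the brass guide boss on the hood, height 78 mm, at x = 44.8, y = 56.4 mm in the fixture's frame: a 32 x 32 mm block with an upright through hole of 13.5 mm, mouth chamfered 2 mm. Below it, top at height 46 mm, runs the wheel's steel index ring. A pin stood in the guide rests on the ring and drops 12 mm when the ring's hole comes under it.
- yellow_mark (a point): Middle of the yellow sector painted on the wheel, 38 mm from the axis, height 46 mm; the sector is 34 mm long (radially) and spans about 28 degrees. At the start it lies under the hood, about 40 to 63 degrees clockwise (seen from above) of the window. Other sectors are red, green and white.
- crank_post (a point): Upright black round post, the wheel's handle, rigid with it: diameter 16 mm, height 53 to 102 mm, 75 mm from the axis on the robot's side; this point is on its centre line at height 82 mm. Pushing it counter-clockwise seen from above brings yellow to the window. The push along the arc grows to about 9 N just before the hole; once the pin has dropped the wheel is blocked and the force climbs at once.
- lockpin_head (a point): Centre of the red head of the lock pin (loose, 90 g, upright): diameter 22 mm, 30 mm tall; below it a steel shank, diameter 12, 44 mm long, chamfered foot. It starts in the 13.5 mm hole, 24 mm deep, of a wooden block 60 x 60 x 45 mm, the head's underside 20 mm above the block. Fully home the head sits on the boss, this point 93 mm above the fixture's underside; resting on the ring only, 105 mm.
- dial: The wheel with its post and steel index ring (184 mm wide). Origin on the axis at the fixture's underside. It rubs and has a centring spring: turned to yellow it swings most of the way back when let go, unless the pin locks it. Its stop lies some 25 degrees past the locking place.
- ring_edge (a point): A point on the outer edge of the wheel (radius 92 mm, height 46 mm), carried by the wheel. The index ring, 14 mm thick, has ONE hole, 14.4 mm wide, 72 mm from the axis. It is hand-clamped to the wheel: with the hole under the guide, yellow shows in the window, but its middle may be up to 3 mm either side of the window's middle, differently each time; the hole cannot be seen, only felt.
- lockpin: The lock pin itself; origin at the centre of its foot, z along it.
- spare: Bystander: thicker pin (shank 18 mm, blue head 26 mm), standing in a like block; it does not fit. Origin at its foot.
- hammer: Bystander: hammer 260 mm, lying.
- screwdriver: Bystander: screwdriver 200 mm with yellow handle, lying.
- wrench: Bystander: steel spanner 180 mm, lying.
- wirebrush: Bystander: brush 200 mm with wooden handle, lying.
- jar: Bystander: glass jar, diameter 72, height 100 mm.
- tin: Bystander: paint tin, diameter 90, height 110 mm.

How it is judged:
On the way:
1. The lock pin stands in the guide, resting on the wheel, the yellow sector not yet in the window (horizontal distance between lockpin_head and guide_mouth below 0.006 m and z of lockpin_head in the frame of fixture below 0.11 m and horizontal distance between yellow_mark and window above 0.01 m), for 0.2 s.
At the end, for the whole second after the job is handed in: The lock pin is in the guide and fully home (head within 3 mm of the boss, upright within 7 degrees, within 6 mm of the guide's axis), the middle of the yellow sector is within 8 mm of the window's middle, and pin and wheel are at rest, let go (z of lockpin_head in the frame of fixture below 0.096 m and horizontal distance between lockpin_head and guide_mouth below 0.006 m and angle between lockpin's own z axis and vertical below 0.12 rad and horizontal distance between yellow_mark and window below 0.008 m and linear speed of lockpin below 0.02 m/s and angular speed of dial below 0.05 rad/s); the robot touches nothing.
It fails at once if The force between the lock pin and the wheel exceeds 25 N (contact force between lockpin and dial above 25 N).
It fails at once if A bystander is shoved more than 30 mm (distance of any of spare, hammer, screwdriver, wrench, wirebrush, jar, tin from where it was at the start of the episode above 0.03 m).
It also fails if it takes over 72 s, if anything falls off the work surface, if the arm or the gripper's body presses on something with over 40 N, if the wrist force passes 120 N, or if a joint passes its speed limit or range.

### The arm

A 6-joint arm with a two-finger parallel gripper is mounted at the origin on the work surface. World frame = base frame: x ahead of the robot, y to its left, z up, the work surface at z = 0. Lengths are in m, angles in rad, forces in N, time in s.
With the tool pointing down it reaches from about 0.275 to 0.775 m from the base axis. Payload 14.6 kg.
Tool frame: the origin (TCP) lies on the mounting face of the last link; the fingertips stand 173 mm ahead of it and the grasp point (between the pads) lies 155 mm ahead of it (arm.tcp_to_grasp is the distance from the TCP to the grasp point, in m); z points along the fingers, y is the line along which they close (so a half turn about z gives the same grasp; the last joint's range is limited). The gripper opens to 85 mm and grips with 20 to 120 N. Pads are 22 mm wide; open, the fingers measure 114 mm over their backs; the gripper's body (76 mm by 85 mm) begins 54 mm behind the grasp point. The pads swing forward as they close: fully open they stand 13 mm farther back than shut.
Start: joints at [1.127, 0.263, -0.048, 1.259, 0, 1.415], TCP at [0.15, 0.503, 0.405] pointing down, gripper open.
Joint ranges: [-2.65, 2.65], [-0.89, 1.7], [-1.18, 1.37], [-2.13, 2.11], [-1.35, 1.29], [-3.14, 3.14]. Speed limits (rad/s): [1.89, 1.89, 2.57, 2.79, 3.14, 3.14].

### API

Orientations are given as a unit quaternion [x, y, z, w].
In Python, from plant import arm, viewer, workorder gives the robot as it stands. The module is installed in compiled form; this text tells all that it offers.
- The arm moves only by the tool carry_out, never from a script. Its argument "plan" is a list of rows, each a list of 4 numbers: the shift along the tool's x, y, z in mm, then the turn about the tool's z in degrees. A call has 1 to 20 rows; each row shifts and turns the commanded pose from where the row before left it, along the tool's axes as they then stand; what a row does not reach is not made up. A row lasts 1/12 s, in which the tool goes at most 41.7 mm and 7.16 degrees, less where a joint would pass 70% of its speed; a pose out of reach is approached as far as the arm can. A call is refused whole if a number of a shift passes 41.7 or a number of a turn 7.16, either way. A call with a gripper value outside its range is refused whole. "gripper" is the closure, from -1 (fully open) to 1 (shut), set as the call begins (left out, the last holds). The fingers move at their own pace and stop on an object; the grip force is fixed at half the most. Time passes only in rows, so rows that do not move let the fingers close. It gives the time, the measured TCP pose, the force, the opening and the grip force at its end, in the units of the state.
- arm.read_state(): the state, without advancing time (a new reading comes with each control period).
- viewer.read_camera(name): name is "scene" or "top"; returns (picture, depth): 420x560x3 uint8, red, green, blue; 420x560 float32, m along the optical axis (not along the pixel's ray), 0 where there is no reading.
- viewer.camera_model(name): a dict with "fx", "fy", "cx", "cy" (pixels), "dist_coeffs" ([k1, k2, p1, p2, k3] as OpenCV has them; the pictures are not rectified), "R" (3x3) and "t" (3): a world point X has camera coordinates R X + t. Camera axes: x right, y down, z forward; pixel columns grow to the right and rows downward; lengths in m; the calibration is good to about 2 mm. A picture is of the moment at which its call begins. camera_model takes no time and is no camera call.
- workorder.close_job(): hands the job in; it is judged then, once.
The state is a dict: "clock": time; "qpos": joint angles; "dq": joint speeds; "joint_efforts": joint torques, N m; "tcp_pos": TCP position; "tcp_rot": TCP orientation; "ft_force": force on the tool from outside, world axes, zero at the start; "ft_torque": the same for the moment, N m; "finger_gap": finger opening in m; "grasp_force": force on a finger pad.
Only numpy, scipy, OpenCV 4.12 (cv2) and the standard library are available. Lean on these libraries where they do the work, as an engineer would, in place of code of your own. Each camera call takes 0.05 s, during which the arm holds its last target. There are 200 camera calls.

## Working session

There is one attempt and no reset: what is moved stays moved. The work goes in short steps, Python scripts to look and compute and a tool call to move; the robot and the scene stay as the last step left them, time stands still between calls to the robot, and variables do not carry over. Pictures are saved under pics/ and viewed, at most 13 in all, crops included, and the job is handed in when it is done.

Besides the shell and the picture viewer there is one more tool, called by a JSON object that holds its "op" and its "data". carry_out: Moves the arm, as the interface text tells. Its arguments: {"type":"object","properties":{"plan":{"type":"array"},"gripper":{"type":"number"}},"required":["plan"]}

```bash
mkdir -p pics; cat > h.py <<'E'
import numpy as np, cv2
from plant import arm, viewer, workorder
def cam(n):
    m=viewer.camera_model(n); K=np.array([[m['fx'],0,m['cx']],[0,m['fy'],m['cy']],[0,0,1.]])
    return K,np.array(m['dist_coeffs'],float),np.array(m['R'],float),np.array(m['t'],float).ravel()
def ray(n,uv):
    K,d,R,t=cam(n); p=cv2.undistortPoints(np.array(uv,float).reshape(-1,1,2),K,d).reshape(-1,2)
    D=np.c_[p,np.ones(len(p))]@R; return -R.T@t,D
def onz(n,uv,z):
    C,D=ray(n,uv); return C+D*((z-C[2])/D[:,2])[:,None]
def cloud(n,dep):
    h,w=dep.shape; v,u=np.mgrid[:h,:w]; C,D=ray(n,np.stack([u,v],-1).reshape(-1,2))
    return (C+D*dep.reshape(-1,1)).reshape(h,w,3)
def proj(n,X):
    K,d,R,t=cam(n); return cv2.projectPoints(np.array(X,float).reshape(-1,3),cv2.Rodrigues(R)[0],t,K,d)[0].reshape(-1,2)
E
python3 - <<'E'
from h import *
for n in('scene','top'):
    p,d=viewer.read_camera(n); np.savez(f'{n}0.npz',p=p,d=d); cv2.imwrite(f'pics/{n}0.png',p[:,:,::-1])
    K,_,R,t=cam(n); print(n,-R.T@t,R[2],K[0,0])
s=arm.read_state();print(s)
E
```

```text
scene [ 1.82906721 -0.10196038  0.98657857] [-0.80181408  0.05391905 -0.59513605] 524.8149827942175
top [ 0.3717696  -0.02292084  1.06946558] [ 0.21738645 -0.00188284 -0.9760838 ] 433.7871612081486
{'clock': 0.1, 'qpos': array([ 1.12672999e+00,  2.63505327e-01, -4.88827035e-02,  1.25936542e+00,
        1.35046933e-05,  1.41551597e+00]), 'dq': array([-1.73045010e-03, -2.85057615e-05,  6.87622599e-04, -1.31039305e-03,
       -8.44265615e-06, -1.35003270e-04]), 'joint_efforts': array([ 2.28178935e-03, -6.38576818e+01,  3.85064149e+01,  9.93471971e-03,
       -2.31290242e-04, -8.28048542e-06]), 'tcp_pos': array([0.14947668, 0.50319657, 0.40425403]), 'tcp_rot': array([ 1.43891747e-01,  9.89593318e-01, -4.55239872e-04, -1.47726592e-04]), 'ft_force': array([-0.09146857, -0.63493437,  0.20205957]), 'ft_torque': array([-0.0152513 , -0.01410596,  0.02252043]), 'grasp_force': 0.0, 'finger_gap': 0.08521057138430557}
```

View pics/top0.png

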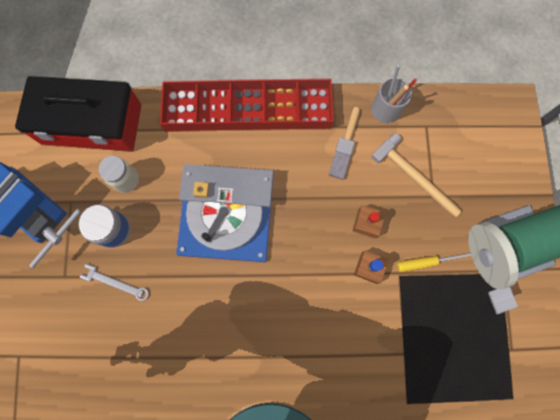

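View pics/scene0.png

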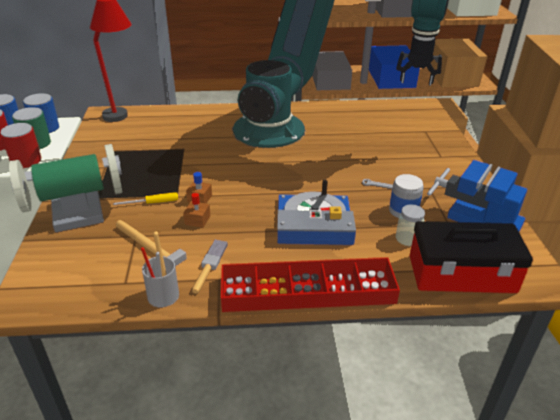

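The top view shows the fixture around (225,213), with the guide at (202,189) and the window at (225,195). The red pin is at (375,217) and the blue spare at (376,265). Next I measure them.

```bash
python3 - <<'E'
from h import *
z=np.load('top0.npz');p,d=z['p'],z['d'];P=cloud('top',d)
hsv=cv2.cvtColor(p,cv2.COLOR_RGB2HSV)
def roi(m,a,b,c,e):
    o=np.zeros_like(m);o[c:e,a:b]=m[c:e,a:b];return o
def blob(m):
    n,l,s,c=cv2.connectedComponentsWithStats(m.astype(np.uint8)); k=1+np.argmax(s[1:,4]); return l==k,c[k],s[k]
H,S,V=[hsv[:,:,i].astype(int) for i in range(3)]
red=((H<8)|(H>172))&(S>180)&(V>90)
for nm,m in [('red',roi(red,350,400,195,235)),('bluehead',roi((H>105)&(H<130)&(S>150),360,395,250,280)),('brass',roi((H>15)&(H<28)&(S>110),190,216,178,200))]:
    b,c,s=blob(m);print(nm,c,s,np.median(P[b],0),np.percentile(P[b][:,2],[5,50,95]), onz('top',[c],np.percentile(P[b][:,2],90)))
zz=P[:,:,2]
hood=roi((zz>0.050)&(zz<0.062)&(S<60),170,285,155,212)
b,c,s=blob(hood);print('hood',c,s);r=cv2.minAreaRect(np.argwhere(b)[:,::-1].astype(np.float32));print(r);bx=cv2.boxPoints(r);print(bx,onz('top',bx,.056))
base=roi((H>100)&(H<125)&(S>120),170,285,155,270);
b,c,s=blob(base);cn=np.argwhere(b|hood)[:,::-1].astype(np.float32);r=cv2.minAreaRect(cn);print('base',r,cv2.boxPoints(r))
post=roi((zz>0.085)&(zz<.115)&(V<110),180,260,190,260);b,c,s=blob(post);print('post',c,s,np.median(P[b],0),onz('top',[c],.1))
print(np.argwhere(b).min(0),np.argwhere(b).max(0))
yl=roi((H>22)&(H<34)&(S>150),205,262,190,245);b,c,s=blob(yl);print('yel',c,s)
cv2.imwrite('pics/c1.png',cv2.resize(p[155:270,170:285,::-1],None,fx=5,fy=5,interpolation=cv2.INTER_CUBIC))
E
```

```text
red [373.85185185 216.77777778] [369 212  11  10  81] [ 0.55857042 -0.24694532  0.09454333] [0.07780746 0.09454333 0.09822947] [[ 0.55709946 -0.24595163  0.09744017]]
bluehead [376.16842105 265.01052632] [371 260  12  11  95] [ 0.44725649 -0.24508939  0.09512601] [0.08829282 0.09512601 0.09768206] [[ 0.44718408 -0.24460504  0.09712656]]
brass [200.71186441 189.44067797] [194 183  15  14 177] [0.63372724 0.15622769 0.07743891] [0.06379385 0.07743891 0.0810675 ] [[0.63212474 0.15493272 0.08016134]]
hood [228.27718696 184.00240137] [ 179  165   94   41 2915]
((225.71572875976562, 184.47970581054688), (91.55245971679688, 36.335994720458984), 4.085616588592529)
[[178.76141 199.34012]
 [181.35025 163.09647]
 [272.67004 169.6193 ]
 [270.0812  205.86295]] [[ 0.61467196  0.21186758  0.056     ]
 [ 0.70615899  0.20882569  0.056     ]
 [ 0.68575701 -0.01540942  0.056     ]
 [ 0.59533831 -0.00811317  0.056     ]]
base ((223.62351989746094, 211.8940887451172), (91.42222595214844, 91.72900390625), 4.398705959320068) [[174.52939 254.11761]
 [181.5647  162.6588 ]
 [272.71765 169.67056]
 [265.68234 261.1294 ]]
post [205.11627907 235.88372093] [202 233   7   7  43] [0.51808723 0.13864809 0.10081471] [[0.51833093 0.13882557 0.1       ]]
[233 202] [239 208]
yel [234.51851852 206.25925926] [231 205   9   4  27]
```

View pics/c1.png

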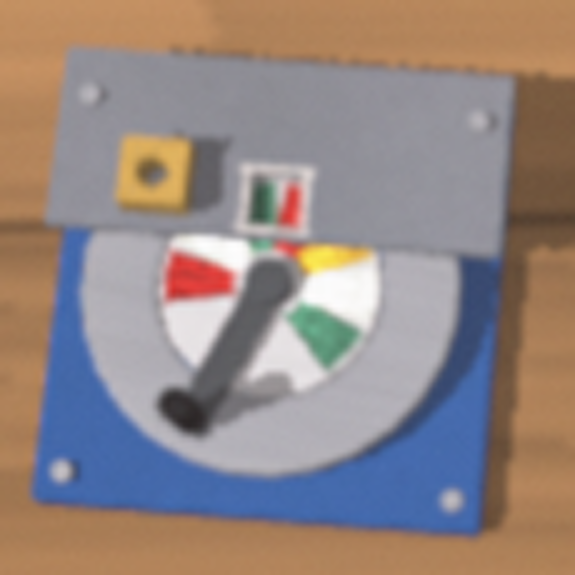

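The crop shows the hood corners, the base near corners, the guide hole at crop (150,172), the window frame centre at (277,200) and the post top at about (185,410). I'll fit the fixture pose from these points.

```bash
python3 - <<'E'
from h import *
cr=[(70,48,.056,110,110),(515,75,.056,110,-110),(48,222,.056,20,110),(500,257,.056,20,-110),(35,500,.02,-110,110),(480,532,.02,-110,-110),(154,171,.078,44.8,56.4),(277,200,.056,38,0)]
W=[];F=[]
for x,y,z,a,b in cr:
    W.append(onz('top',[(x/5-.4+170,y/5-.4+155)],z)[0][:2]);F.append((a/1e3,b/1e3))
W=np.array(W);F=np.array(F);w=np.ones(len(F));w[6]=3
fw=W[:,0]+1j*W[:,1];ff=F[:,0]+1j*F[:,1]
mw=(w*fw).sum()/w.sum();mf=(w*ff).sum()/w.sum()
a=np.angle((w*(fw-mw)*np.conj(ff-mf)).sum());T=lambda f:mw+np.exp(1j*a)*(np.array(f)-mf)
print('ang',np.degrees(a));print('res mm',np.round((fw-T(ff))*1e3,1))
O=T(0);G=T(.0448+.0564j);print('O',O,'G',G,'win',T(.038))
for uv in([207-.4,237-.4],[205.1,235.9]):
    q=onz('top',[uv],.102)[0];c=(q[0]+1j*q[1]-O)*np.exp(-1j*a);print('post',q,abs(c),np.degrees(np.angle(c)))
# scene view check of brass, red
s=np.load('scene0.npz');p,d=s['p'],s['d'];hsv=cv2.cvtColor(p,cv2.COLOR_RGB2HSV).astype(int);H,S,V=hsv[:,:,0],hsv[:,:,1],hsv[:,:,2]
print('guide proj',proj('scene',[G.real,G.imag,.078]))
for X in([.557,-.246,.098],[O.real,O.imag,.046]):print(proj('scene',X),proj('top',X))
m=np.zeros(H.shape,np.uint8);r=((H<6)|(H>174))&(S>190)&(V>120);m[188:208,185:208]=r[188:208,185:208]
n,l,st,c=cv2.connectedComponentsWithStats(m);print(st[1:],c[1:])
k=1+np.argmax(st[1:,4]);C1,D1=ray('scene',[c[k]])
# head centroid triangulation with top: head body is ~ visible top+side
z=np.load('top0.npz');h2=cv2.cvtColor(z['p'],cv2.COLOR_RGB2HSV).astype(int)
C2,D2=ray('top',[(373.85,216.78)]);A=np.c_[D1[0],-D2[0]];t=np.linalg.lstsq(A,C2-C1,rcond=None)[0];print(C1+D1[0]*t[0],C2+D2[0]*t[1])
E
```

```text
ang -4.867672325074935
res mm [-1.1-0.7j  0.2+0.2j  0.9-0.6j -0.9+0.8j  0.3-1.6j  0.8+1.5j -0.5+0.2j
  1.5-0.1j]
O (0.5853719487856431+0.1035373479186448j) G (0.6347961778014046+0.15593243916007282j) win (0.6232348953980296+0.10031286752211958j)
post [0.51635531 0.13510134 0.102     ] 0.07589190999143246 160.2912077808439
post [0.51799199 0.13852801 0.102     ] 0.07592368329727299 157.42465087826315
guide proj [[334.85865764 208.61444135]]
[[195.37005138 192.50332801]] [[373.92831527 216.77347119]]
[[314.05879053 207.92195886]] [[223.92139553 211.45454757]]
[[192 193   7  11  70]] [[195.12857143 197.88571429]]
[ 0.56023988 -0.24800697  0.08094751] [ 0.56016959 -0.24964789  0.0813106 ]
```

{"op": "carry_out", "data": {"plan": [[-22,-22,0,0],[-22,-22,0,0],[-22,-22,0,0],[-22,-22,0,0],[-22,-22,0,0],[-22,-22,0,0],[-22,-22,0,0],[-22,-22,0,0],[-22,-22,0,0],[-22,-22,0,0],[-22,-22,0,0],[-22,-22,0,0],[-22,-22,0,0],[-22,-22,0,0],[-22,-22,0,0],[-22,-22,0,0],[-22,-22,0,0],[-22,-22,0,0],[-22,-22,0,0],[0,0,0,0]], "gripper": -1}}

```text
clock: 1.77
tcp_pos: [0.4332, -0.0201, 0.4042]
tcp_rot: [0.145, 0.989, -0.0, 0.0]
ft_force: [-0.4, 0.7, -0.4]
finger_gap: 0.0853
grasp_force: 0.0
```

```bash
cat >> h.py <<'E'
from scipy.spatial.transform import Rotation as Ro
def delta(tgt,yaw=None):
    """tool-frame mm to tgt (TCP), turn in deg to bring tool y axis to world yaw (deg)"""
    s=arm.read_state();R=Ro.from_quat(s['tcp_rot']).as_matrix();e=(np.array(tgt)-s['tcp_pos'])*1e3
    y=np.degrees(np.arctan2(R[1,1],R[0,1]))
    turn=0 if yaw is None else -(((yaw-y)+90)%180-90)
    print('t',round(s['clock'],2),'pos',s['tcp_pos'].round(4),'yaw_y',round(y,2),'j6',s['qpos'][5].round(2),'F',s['ft_force'].round(1),'gap',round(s['finger_gap'],4),'| tool d',(R.T@e).round(1),'turn',round(turn,2),'tilt',R[:,2].round(3))
E
python3 -c "
from h import *
delta([.560,-.249,.241],90)"
```

```text
t 1.77 pos [ 0.4332 -0.0201  0.4042] yaw_y 73.27 j6 0.06 F [-0.4  0.7 -0.4] gap 0.0853 | tool d [-187.3 -182.6  163.4] turn -16.73 tilt [ 0.    -0.001 -1.   ]
```

{"op": "carry_out", "data": {"plan": [[-20.8,-20.3,0,0],[-20.8,-20.3,0,0],[-20.8,-20.3,0,0],[-20.8,-20.3,0,0],[-20.8,-20.3,0,0],[-20.8,-20.3,0,0],[-20.8,-20.3,0,0],[-20.8,-20.3,0,0],[-20.8,-20.3,0,0],[0,0,0,-5.6],[0,0,0,-5.6],[0,0,0,-5.5],[0,0,20,0],[0,0,20,0],[0,0,20,0],[0,0,20,0],[0,0,15,0],[0,0,10,0],[0,0,0,0],[0,0,0,0]]}}

```text
clock: 3.43
tcp_pos: [0.5586, -0.2448, 0.2998]
tcp_rot: [-0.001, 1.0, 0.0, -0.0]
ft_force: [0.2, 0.1, 1.9]
finger_gap: 0.0857
grasp_force: 0.0
```

```bash
python3 - <<'E'
from h import *
delta([.560,-.249,.241],90)
p,d=viewer.read_camera('scene');a=cv2.resize(p[150:250,140:260,::-1],None,fx=4,fy=4,interpolation=cv2.INTER_CUBIC)
p,d=viewer.read_camera('top');b=cv2.resize(p[170:270,315:435,::-1],None,fx=4,fy=4,interpolation=cv2.INTER_CUBIC)
cv2.imwrite('pics/g1.png',cv2.resize(np.hstack([a,b]),(800,333)))
E
```

```text
t 3.43 pos [ 0.5586 -0.2448  0.2998] yaw_y 90.16 j6 -0.55 F [0.2 0.1 1.9] gap 0.0857 | tool d [-1.4 -4.2 58.8] turn 0.16 tilt [-0.  0. -1.]
```

View pics/g1.png

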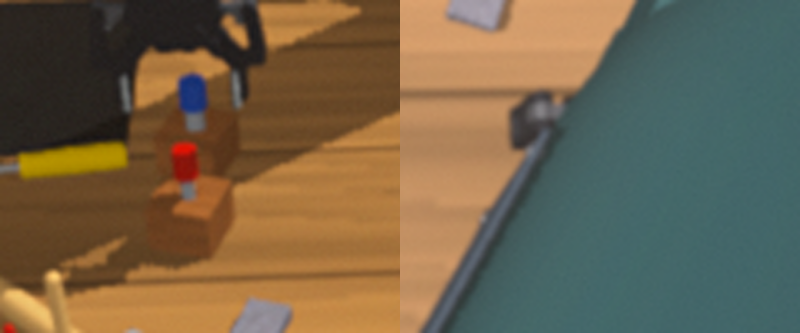

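The scene crop shows both pads (at 125 and 240 px) straddling the column of the heads. The gripper is above the red head, so I go down and grip.

{"op": "carry_out", "data": {"plan": [[-1.4,-4.2,10,0],[0,0,15,0],[0,0,15,0],[0,0,12,0],[0,0,6.8,0],[0,0,0,0],[0,0,0,0]]}}

```text
clock: 4.12
tcp_pos: [0.5601, -0.2493, 0.2411]
tcp_rot: [-0.001, 1.0, -0.0, 0.0]
ft_force: [-0.5, -0.2, 0.9]
finger_gap: 0.0853
grasp_force: 0.0
```

```bash
python3 -c "
from h import *
delta([.560,-.249,.241],90)"
```

```text
t 4.12 pos [ 0.5601 -0.2493  0.2411] yaw_y 90.15 j6 -0.55 F [-0.5 -0.2  0.9] gap 0.0853 | tool d [0.1 0.3 0.1] turn 0.15 tilt [ 0. -0. -1.]
```

{"op": "carry_out", "data": {"plan": [[0,0,0,0],[0,0,0,0],[0,0,0,0],[0,0,0,0],[0,0,0,0],[0,0,0,0],[0,0,0,0],[0,0,0,0],[0,0,0,0],[0,0,0,0]], "gripper": 1}}

```text
clock: 4.95
tcp_pos: [0.5601, -0.2491, 0.2413]
tcp_rot: [-0.001, 1.0, -0.0, 0.0]
ft_force: [-0.6, 1.6, 5.7]
finger_gap: 0.0201
grasp_force: 58.5
```

{"op": "carry_out", "data": {"plan": [[0,0,-5,0],[0,0,-10,0],[0,0,-15,0],[0,0,-20,0],[0,0,-20,0],[0,0,-20,0],[0,0,-20,0],[0,0,-10,0],[0,0,0,0],[0,0,0,0]]}}

```text
clock: 5.78
tcp_pos: [0.56, -0.2491, 0.3608]
tcp_rot: [-0.001, 1.0, -0.0, 0.0]
ft_force: [0.2, -0.4, -0.7]
finger_gap: 0.0204
grasp_force: 58.7
```

```bash
python3 - <<'E'
from h import *
delta([.6348,.1559,.36],90)
s=arm.read_state();g=s['tcp_pos'].copy()
p,d=viewer.read_camera('scene');np.savez('s2.npz',p=p,d=d)
u,v=proj('scene',g-[0,0,.155])[0].astype(int);print(u,v)
cv2.imwrite('pics/g2.png',cv2.resize(p[v-40:v+50,u-40:u+40,::-1],None,fx=6,fy=6,interpolation=cv2.INTER_CUBIC))
E
```

```text
t 5.78 pos [ 0.56   -0.2491  0.3608] yaw_y 90.15 j6 -0.55 F [ 0.2 -0.4 -0.7] gap 0.0204 | tool d [-75.9 404.8   0.7] turn 0.15 tilt [ 0. -0. -1.]
190 161
```

View pics/g2.png

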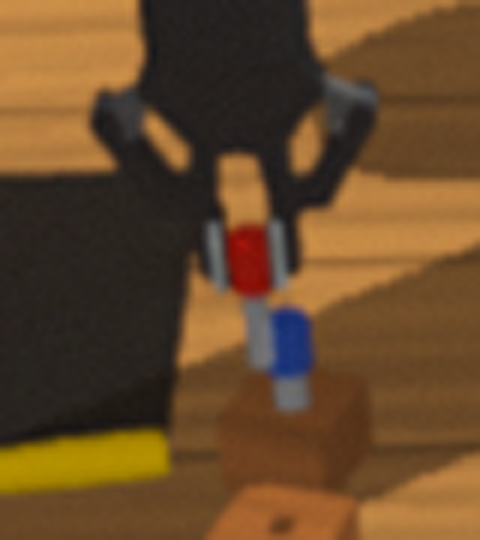

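The pin is held upright, with the red head at crop (250,260) between the pads and the shank below it at (258,330). I'll use depth to check its x offset and tilt.

```bash
python3 - <<'E'
from h import *
z=np.load('s2.npz');P=cloud('scene',z['d']);p=z['p'];h=cv2.cvtColor(p,cv2.COLOR_RGB2HSV).astype(int)
H,S,V=h[...,0],h[...,1],h[...,2]
m=np.zeros(H.shape,bool);m[155:175,180:205]=1
r=m&((H<8)|(H>172))&(S>170)
print('red px',r.sum());Q=P[r]
for a in range(155,175):
    k=r[a]
    if k.sum()>2: print(a,k.sum(),np.where(k)[0].mean(),np.median(P[a][k],0).round(4),P[a][k][:,0].max().round(4))
for a in range(170,182):
    k=(P[a,180:200,0]>.545)&(P[a,180:200,0]<.6)&(P[a,180:200,2]>.12)&(S[a,180:200]<80)
    if k.sum(): print('sh',a,180+np.where(k)[0].mean(),k.sum(),P[a,180:200][k].mean(0).round(4))
s=[.56,-.2491]
for zz in(.2058,.2,.185,.16,.141):print(zz,proj('scene',[.56,-.2491,zz]))
E
```

```text
red px 70
159 5 191.0 [ 0.5606 -0.2473  0.2154] 0.5652
160 6 190.5 [ 0.5654 -0.2494  0.215 ] 0.5679
161 6 190.5 [ 0.5682 -0.2487  0.2136] 0.5712
162 6 190.5 [ 0.5702 -0.249   0.2116] 0.5752
163 7 191.0 [ 0.5715 -0.2478  0.2089] 0.575
164 7 191.0 [ 0.5686 -0.2481  0.2035] 0.5745
165 7 191.0 [ 0.5693 -0.2481  0.2006] 0.5741
166 7 191.0 [ 0.5693 -0.2483  0.1978] 0.575
167 7 191.0 [ 0.5681 -0.2491  0.1937] 0.5732
168 6 191.5 [ 0.5686 -0.2482  0.1906] 0.5703
169 6 191.5 [ 0.5697 -0.2482  0.1879] 0.5735
sh 171 192.0 3 [ 0.5661 -0.248   0.1789]
sh 172 192.5 4 [ 0.5654 -0.247   0.1751]
sh 173 192.5 4 [ 0.5638 -0.2475  0.1707]
sh 174 192.5 4 [ 0.566  -0.2475  0.1687]
sh 175 192.5 4 [ 0.5662 -0.2478  0.1655]
sh 176 192.5 4 [ 0.5655 -0.2482  0.1616]
sh 177 192.5 4 [ 0.5661 -0.2484  0.1586]
sh 178 192.5 4 [ 0.5639 -0.249   0.1538]
sh 179 193.0 5 [ 0.5636 -0.2479  0.15  ]
sh 180 193.5 4 [ 0.5638 -0.2468  0.1467]
sh 181 193.0 3 [ 0.5657 -0.2483  0.1446]
0.2058 [[190.86901789 161.77727911]]
0.2 [[191.0586037  163.53366434]]
0.185 [[191.5447529  168.03810433]]
0.16 [[192.34192178 175.42616451]]
0.141 [[192.93709762 180.94368013]]
```

{"op": "carry_out", "data": {"plan": [[-3.8,10,0,0],[-3.8,20,0,0],[-3.8,25,0,0],[-3.8,25,0,0],[-3.8,25,0,0],[-3.8,25,0,0],[-3.8,25,0,0],[-3.8,25,0,0],[-3.8,25,0,0],[-3.8,25,0,0],[-3.8,25,0,0],[-3.8,25,0,0],[-3.8,25,0,0],[-3.8,25,0,0],[-3.8,25,0,0],[-3.8,20,0,0],[-3.8,15,0,0],[-3.8,10,0,0],[-3.8,5,0,0],[-3.7,0,0,0]]}}

```text
clock: 7.5
tcp_pos: [0.6351, 0.1567, 0.3605]
tcp_rot: [-0.002, 1.0, -0.0, -0.0]
ft_force: [0.1, 0.9, -0.8]
finger_gap: 0.0202
grasp_force: 58.8
```

```bash
python3 - <<'E'
from h import *
for n,(a,b,c,e) in (('top',(192,212,180,199)),('scene',(322,350,200,222))):
    z=np.load(n+'0.npz');p,d=z['p'],z['d'];P=cloud(n,d);h=cv2.cvtColor(p,cv2.COLOR_RGB2HSV).astype(int);H,S,V=h[...,0],h[...,1],h[...,2]
    m=np.zeros(H.shape,bool);m[c:e,a:b]=1
    t=m&(P[...,2]>.074)&(P[...,2]<.084)
    Q=onz(n,np.argwhere(t)[:,::-1],.078)
    print(n,t.sum(),'mean',Q.mean(0),cv2.minAreaRect((Q[:,:2]*1e3).astype(np.float32)))
    # dark/unsaturated hole inside the top
    g=cv2.cvtColor(p,cv2.COLOR_RGB2GRAY).astype(float)
    print(g[c:e,a:b].astype(int) if n=='top' else g[200:215,326:346].astype(int))
delta([.6348,.1559,.36],90)
E
```

```text
top 161 mean [0.63558397 0.15610041 0.078     ] ((635.5370483398438, 156.095947265625), (33.011173248291016, 32.7125244140625), 84.6808853149414)
[[146 147 147 147 147 145 146 145 145 145 145 145 142 139 141 143 143 145
  143 143]
 [144 148 150 153 154 153 152 149 149 149 149 145 140 131 132 140 140 140
  141 140]
 [147 149 157 166 170 170 169 167 167 163 158 156 152 141 137 136 126 122
  122 121]
 [147 150 164 176 178 177 178 177 177 175 170 170 168 166 161 147 117 102
  101 101]
 [146 151 167 178 179 178 178 178 176 175 178 179 178 179 177 157 115  95
   95  96]
 [147 155 168 178 178 176 174 169 168 171 179 182 182 182 180 157 110  93
   95  96]
 [148 154 168 177 176 166 154 145 144 154 170 180 183 182 176 150 107  93
   96  95]
 [147 157 173 176 170 150 125 113 110 124 146 170 181 180 172 143 105  93
   96  97]
 [148 158 174 178 167 134 106  97  96 104 124 158 178 182 169 137 102  94
   95  97]
 [148 160 175 179 165 127  98  94 100 108 120 149 173 181 168 131 100  97
   96  96]
 [149 162 177 179 167 138 108 102 108 117 132 156 176 179 163 124  98  95
   96  95]
 [149 162 177 179 1
[... 1532 characters left out ...]
0 141 147 161 171 175 171 171 169
  164 134]
 [ 87  86  86 102 144 174 174 164 134 118 112 119 142 168 174 174 168 170
  167 144]
 [120 114 111 115 142 171 173 158 127 113 109 115 140 168 173 169 161 160
  160 147]
 [137 135 131 123 142 170 173 169 155 147 145 150 165 177 176 168 152 148
  148 144]
 [133 133 128 116 130 158 163 162 162 164 164 165 169 171 170 163 149 141
  142 141]
 [103 105 100  94 105 125 131 130 133 135 137 136 136 139 136 139 143 143
  140 141]
 [ 79  81  81  82  95 109 112 110 112 110 111 111 110 110 113 123 138 140
  141 140]]
t 7.5 pos [0.6351 0.1567 0.3605] yaw_y 90.2 j6 0.11 F [ 0.1  0.9 -0.8] gap 0.0202 | tool d [ 0.3 -0.8  0.5] turn 0.2 tilt [-0.001 -0.    -1.   ]
```

```bash
python3 - <<'E'
from h import *
for n,(a,b,c,e) in (('top',(196,205,184,194)),('scene',(333,340,206,212))):
    g=cv2.cvtColor(np.load(n+'0.npz')['p'],cv2.COLOR_RGB2GRAY).astype(float)
    w=np.clip(168-g[c:e,a:b],0,40);v,u=np.mgrid[c:e,a:b];uv=[(w*u).sum()/w.sum(),(w*v).sum()/w.sum()];print(n,uv,onz(n,[uv],.078))
    print(proj(n,[.6352,.156,.078]))
p,d=viewer.read_camera('scene');q,_=viewer.read_camera('top')
cv2.imwrite('pics/g3.png',np.hstack([cv2.resize(x[:,:,::-1],None,fx=5,fy=5,interpolation=cv2.INTER_CUBIC) for x in(p[150:250,295:375],q[140:240,155:235])]))
E
```

```text
top [np.float64(199.6293311845286), np.float64(188.87590652699436)] [[0.63411583 0.15793068 0.078     ]]
[[200.45265081 188.42034115]]
scene [np.float64(335.8154981549815), np.float64(209.49630996309963)] [[0.6391544  0.15800371 0.078     ]]
[[334.90432078 208.69763547]]
```

View pics/g3.png

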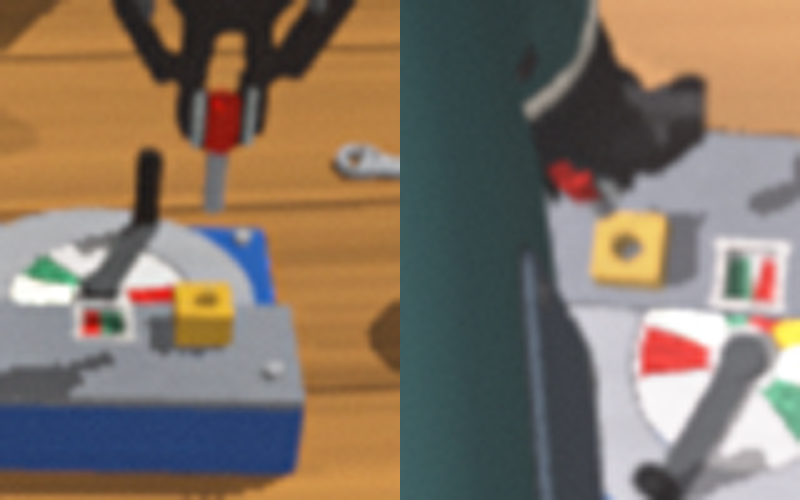

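The pin is above the boss; the boss hole sits at scene crop (207,299) and the foot at (214,208). I'll lower to just above the mouth and compare again.

{"op": "carry_out", "data": {"plan": [[-0.6,-0.3,5,0],[0,0,10,0],[0,0,10,0],[0,0,10,0],[0,0,10,0],[0,0,7,0],[0,0,3,0],[0,0,0,0],[0,0,0,0]]}}

```text
clock: 8.35
tcp_pos: [0.6355, 0.1558, 0.306]
tcp_rot: [-0.001, 1.0, 0.0, 0.0]
ft_force: [-0.6, -0.2, -1.8]
finger_gap: 0.0204
grasp_force: 58.8
```

```bash
python3 - <<'E'
from h import *
delta([.636,.1565,.305],90)
p,d=viewer.read_camera('scene');q,_=viewer.read_camera('top')
np.savez('s4.npz',p=p,q=q,d=d)
cv2.imwrite('pics/g4.png',np.hstack([cv2.resize(x[:,:,::-1],None,fx=10,fy=10,interpolation=cv2.INTER_CUBIC) for x in(p[170:225,315:355],q[165:220,180:220])]))
E
```

```text
t 8.35 pos [0.6355 0.1558 0.306 ] yaw_y 90.16 j6 0.11 F [-0.6 -0.2 -1.8] gap 0.0204 | tool d [-0.5  0.7  1. ] turn 0.16 tilt [ 0.  0. -1.]
```

View pics/g4.png

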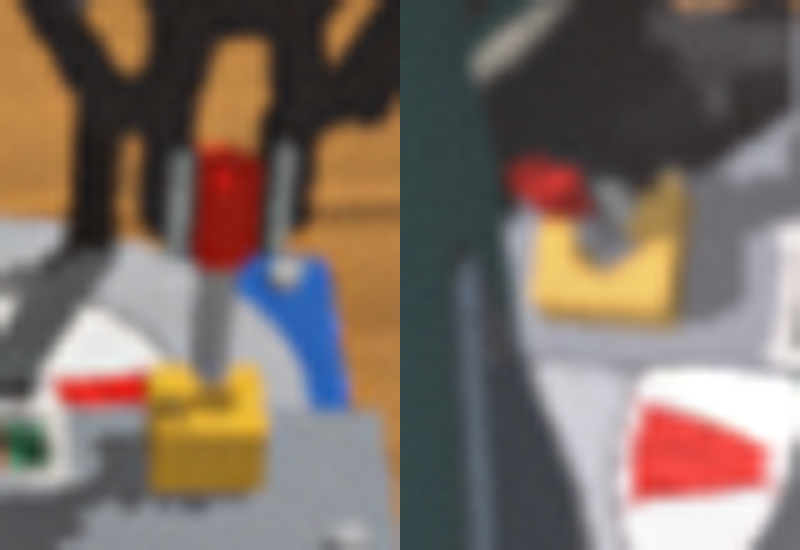

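The foot sits over the hole in both views (scene crop (210,385), top crop (205,250)). I'll ease it in by feel.

{"op": "carry_out", "data": {"plan": [[-0.3,0.4,2,0],[0,0,2,0],[0,0,2,0],[0,0,1,0],[0,0,1,0],[0,0,1,0],[0,0,1,0],[0,0,1,0],[0,0,1,0],[0,0,0,0]]}}

```text
clock: 9.28
tcp_pos: [0.6357, 0.1562, 0.2937]
tcp_rot: [-0.001, 1.0, -0.0, -0.0]
ft_force: [0.8, 0.6, -0.7]
finger_gap: 0.0202
grasp_force: 58.8
```

```bash
python3 -c "
from h import *
delta([.636,.1565,.2658],90);print(arm.read_state()['ft_torque'])"
```

```text
t 9.28 pos [0.6357 0.1562 0.2937] yaw_y 90.15 j6 0.11 F [ 0.8  0.6 -0.7] gap 0.0202 | tool d [-0.3  0.3 27.9] turn 0.15 tilt [-0. -0. -1.]
[0.01939601 0.04485517 0.03589579]
```

{"op": "carry_out", "data": {"plan": [[0,0,1,0],[0,0,1,0],[0,0,1,0],[0,0,1.5,0],[0,0,1.5,0],[0,0,2,0],[0,0,0,0]]}}

```text
clock: 9.87
tcp_pos: [0.6356, 0.1562, 0.2854]
tcp_rot: [-0.001, 1.0, -0.0, -0.0]
ft_force: [0.2, 0.7, -0.1]
finger_gap: 0.0205
grasp_force: 58.8
```

Foot at 66 mm with no force, so it is in the guide. Going on.

{"op": "carry_out", "data": {"plan": [[0,0,2,0],[0,0,2,0],[0,0,2,0],[0,0,2,0],[0,0,2,0],[0,0,2,0],[0,0,1,0],[0,0,0,0]]}}

```text
clock: 10.53
tcp_pos: [0.6357, 0.1562, 0.2726]
tcp_rot: [-0.001, 1.0, -0.0, -0.0]
ft_force: [0.1, -0.0, -0.5]
finger_gap: 0.0202
grasp_force: 58.8
```

{"op": "carry_out", "data": {"plan": [[0,0,1,0],[0,0,0.5,0],[0,0,0.5,0],[0,0,0,0]]}}

```text
clock: 10.87
tcp_pos: [0.6357, 0.1562, 0.2708]
tcp_rot: [-0.001, 1.0, -0.0, -0.0]
ft_force: [-0.7, -0.5, -0.4]
finger_gap: 0.0199
grasp_force: 58.8
```

{"op": "carry_out", "data": {"plan": [[0,0,0.5,0],[0,0,0.5,0],[0,0,0,0]]}}

```text
clock: 11.12
tcp_pos: [0.6357, 0.1562, 0.2698]
tcp_rot: [-0.001, 1.0, -0.0, -0.0]
ft_force: [-0.5, -0.7, -1.2]
finger_gap: 0.0201
grasp_force: 58.8
```

{"op": "carry_out", "data": {"plan": [[0,0,0.5,0],[0,0,0.5,0],[0,0,0.5,0],[0,0,0,0]]}}

```text
clock: 11.45
tcp_pos: [0.6357, 0.1562, 0.2683]
tcp_rot: [-0.001, 1.0, -0.0, -0.0]
ft_force: [0.0, 0.6, 0.1]
finger_gap: 0.0203
grasp_force: 58.8
```

{"op": "carry_out", "data": {"plan": [[0,0,0.5,0],[0,0,0.5,0],[0,0,0,0]]}}

```text
clock: 11.7
tcp_pos: [0.6357, 0.1562, 0.2673]
tcp_rot: [-0.001, 1.0, -0.0, -0.0]
ft_force: [0.2, -0.1, -0.4]
finger_gap: 0.0198
grasp_force: 58.8
```

{"op": "carry_out", "data": {"plan": [[0,0,0.3,0],[0,0,0.3,0],[0,0,0,0]]}}

```text
clock: 11.95
tcp_pos: [0.6357, 0.1562, 0.2667]
tcp_rot: [-0.001, 1.0, -0.0, -0.0]
ft_force: [-0.9, 0.4, -1.3]
finger_gap: 0.0203
grasp_force: 58.8
```

{"op": "carry_out", "data": {"plan": [[0,0,0.3,0],[0,0,0.3,0],[0,0,0,0]]}}

```text
clock: 12.2
tcp_pos: [0.6358, 0.1562, 0.2663]
tcp_rot: [-0.001, 1.0, 0.0, 0.0]
ft_force: [-0.3, -0.1, 0.2]
finger_gap: 0.0204
grasp_force: 59.0
```

{"op": "carry_out", "data": {"plan": [[0,0,0,0],[0,0,0,0],[0,0,0,0],[0,0,0,0],[0,0,0,0],[0,0,-5,0],[0,0,-15,0],[0,0,-20,0],[0,0,-25,0],[0,0,-25,0],[0,0,-10,0],[0,0,0,0]], "gripper": -1}}

```text
clock: 13.2
tcp_pos: [0.636, 0.1562, 0.3692]
tcp_rot: [-0.001, 1.0, 0.0, 0.002]
ft_force: [0.4, -0.5, -0.0]
finger_gap: 0.0856
grasp_force: 0.0
```

```bash
python3 - <<'E'
from h import *
delta([.5170,.1370,.30],-22+180-4.9+90)
p,d=viewer.read_camera('scene');q,_=viewer.read_camera('top')
cv2.imwrite('pics/g5.png',np.hstack([cv2.resize(x[:,:,::-1],None,fx=5,fy=5,interpolation=cv2.INTER_CUBIC) for x in(p[150:250,285:365],q[165:265,185:265])]))
E
```

```text
t 13.2 pos [0.636  0.1562 0.3692] yaw_y 90.16 j6 0.11 F [ 0.4 -0.5 -0. ] gap 0.0856 | tool d [119.4 -18.9  68.7] turn 27.06 tilt [ 0.004  0.    -1.   ]
```

View pics/g5.png

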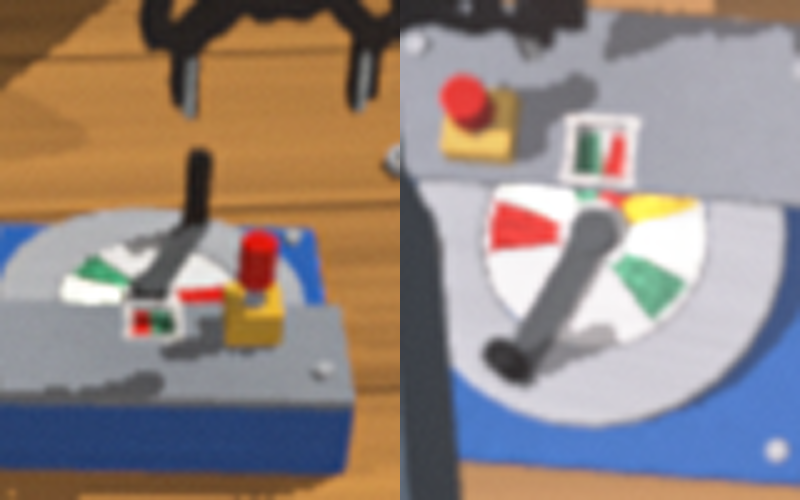

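The pin stands in the guide with its head raised above the boss, and yellow is still under the hood edge at top crop (655,207). The post top is at (510,362), so I go to the post next.

{"op": "carry_out", "data": {"plan": [[10,-1.7,0,0],[20,-3.3,0,0],[20,-3.3,0,0],[20,-3.3,0,0],[20,-3.3,0,0],[20,-3.3,0,0],[9,-2,0,0],[0,0,0,6.4],[0,0,0,6.4],[0,0,0,6.4],[0,0,0,6.3],[0,0,20,0],[0,0,20,0],[0,0,15,0],[0,0,10,0],[0,0,0,0],[0,0,0,0]]}}

```text
clock: 14.72
tcp_pos: [0.5168, 0.1356, 0.3005]
tcp_rot: [0.219, 0.976, -0.0, -0.001]
ft_force: [0.1, -0.6, 0.9]
finger_gap: 0.0856
grasp_force: 0.0
```

```bash
python3 -c "
from h import *
delta([.517,.136,.241],64.6)"
```

```text
t 14.72 pos [0.5168 0.1356 0.3005] yaw_y 64.65 j6 0.55 F [ 0.1 -0.6  0.9] gap 0.0856 | tool d [-0.2  0.5 59.5] turn 0.05 tilt [-0.002 -0.    -1.   ]
```

{"op": "carry_out", "data": {"plan": [[0,0,10,0],[0,0,15,0],[0,0,15,0],[0,0,12,0],[0,0,7,0],[0,0,0,0],[0,0,0,0]]}}

```text
clock: 15.3
tcp_pos: [0.517, 0.1357, 0.2427]
tcp_rot: [0.219, 0.976, 0.0, 0.0]
ft_force: [-1.0, 0.4, 0.5]
finger_gap: 0.0854
grasp_force: 0.0
```

{"op": "carry_out", "data": {"plan": [[0,0,0,0],[0,0,0,0],[0,0,0,0],[0,0,0,0],[0,0,0,0],[0,0,0,0]], "gripper": 0.3}}

```text
clock: 15.8
tcp_pos: [0.5168, 0.1357, 0.2423]
tcp_rot: [0.219, 0.976, 0.0, 0.0]
ft_force: [0.3, -0.4, 0.3]
finger_gap: 0.0298
grasp_force: 0.0
```

{"op": "carry_out", "data": {"plan": [[0,0,0,0],[0,0,0,0],[0,-1.3,0,-1],[0,-1.3,0,-1],[0,-1.3,0,-1],[0,-1.3,0,-1],[0,-2.6,0,-2],[0,-2.6,0,-2],[0,-2.6,0,-2],[-0.1,-2.6,0,-2],[-0.1,-2.6,0,-2],[-0.1,-2.6,0,-2],[-0.1,-2.6,0,-2],[-0.1,-2.6,0,-2],[-0.1,-2.6,0,-2],[-0.1,-2.6,0,-2],[0,0,0,0]], "gripper": 0.48}}

```text
clock: 17.22
tcp_pos: [0.51, 0.1052, 0.2423]
tcp_rot: [0.011, 1.0, 0.0, 0.0]
ft_force: [1.5, 1.8, 1.6]
finger_gap: 0.022
grasp_force: 1.0
```

```bash
cat >> h.py <<'E'
O=np.array([.5854,.1035])
def arc():
    s=arm.read_state();R=Ro.from_quat(s['tcp_rot']).as_matrix();r=s['tcp_pos'][:2]-O
    th=np.degrees(np.arctan2(r[1],r[0]))%360
    tan=np.array([-np.sin(np.radians(th)),np.cos(np.radians(th))]);rad=r/np.hypot(*r)
    print('t',round(s['clock'],2),'th',round(th,2),'r mm',round(np.hypot(*r)*1e3,2),'yaw_y+90',round(np.degrees(np.arctan2(R[1,1],R[0,1]))+90,2),'Ftan',round(s['ft_force'][:2]@tan,2),'Frad',round(s['ft_force'][:2]@rad,2),'gap',s['finger_gap'].round(4))
E
python3 - <<'E'
from h import *
arc()
q,_=viewer.read_camera('top')
cv2.imwrite('pics/g6.png',cv2.resize(q[165:265,175:275,::-1],None,fx=6,fy=6,interpolation=cv2.INTER_CUBIC))
E
```

```text
Traceback (most recent call last):
  File "h.py", line 28, in arc
    print('t',round(s['clock'],2),'th',round(th,2),'r mm',round(np.hypot(*r)*1e3,2),'yaw_y+90',round(np.degrees(np.arctan2(R[1,1],R[0,1]))+90,2),'Ftan',round(s['ft_force'][:2]@tan,2),'Frad',round(s['ft_force'][:2]@rad,2),'gap',s['finger_gap'].round(4))
                                                                                                                                                                                                                                   ^^^^^^^^^^^^^^^^^^^^^
AttributeError: 'float' object has no attribute 'round'
```

```bash
sed -i "s/s\['finger_gap'\].round(4)/round(s['finger_gap'],4)/" h.py; python3 -c "
from h import *
arc()"
```

```text
t 17.22 th 178.71 r mm 75.4 yaw_y+90 178.79 Ftan -1.87 Frad -1.44 gap 0.022
```

{"op": "carry_out", "data": {"plan": [[0,-2.6,0,-2],[-0.1,-2.6,0,-2],[-0.1,-2.6,0,-2],[-0.1,-2.6,0,-2],[-0.1,-2.6,0,-2],[-0.1,-2.6,0,-2],[-0.1,-2.6,0,-2],[-0.1,-2.6,0,-2],[-0.1,-2.6,0,-2],[0,-1.3,0,-1],[0,-1.3,0,-1],[0,0,0,0]]}}

```text
clock: 18.22
tcp_pos: [0.5141, 0.0802, 0.2422]
tcp_rot: [-0.162, 0.987, 0.001, 0.0]
ft_force: [2.7, 6.9, 2.2]
finger_gap: 0.0224
grasp_force: 2.8
```

```bash
python3 - <<'E'
from h import *
arc()
q,_=viewer.read_camera('top')
cv2.imwrite('pics/g6.png',cv2.resize(q[165:265,175:275,::-1],None,fx=6,fy=6,interpolation=cv2.INTER_CUBIC))
E
```

```text
t 18.22 th 198.12 r mm 75.02 yaw_y+90 198.7 Ftan -5.69 Frad -4.67 gap 0.0224
```

View pics/g6.png

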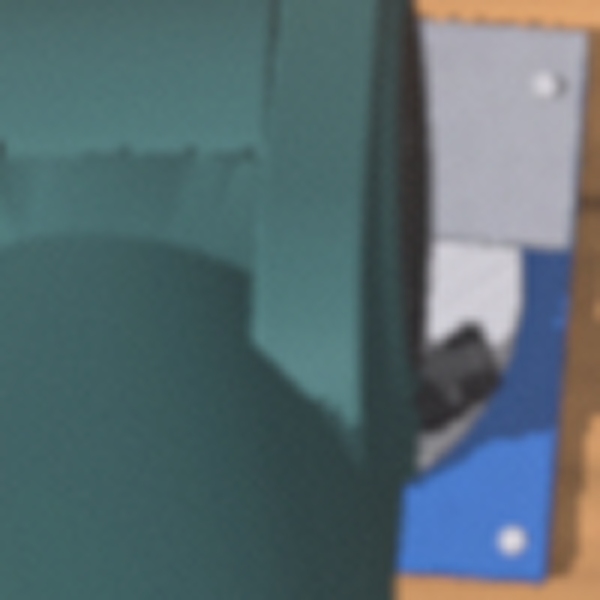

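The top view is blocked by the arm, so I will use the scene camera to watch the head height and the window colours as numbers.

```bash
cat >> h.py <<'E'
def watch():
    arc();p,d=viewer.read_camera('scene');h=cv2.cvtColor(p,cv2.COLOR_RGB2HSV).astype(int);H,S,V=h[...,0],h[...,1],h[...,2]
    m=np.zeros(H.shape,bool);m[188:216,330:345]=1
    r=m&((H<8)|(H>172))&(S>170);v=np.argwhere(r)
    wz=onz  # window pixel box
    c=proj('scene',[.6252,.1003,.046])[0]
    y=(H>20)&(H<34)&(S>140)&(V>90);k=np.zeros(H.shape,bool);a,b=int(c[0]),int(c[1]);k[b-8:b+8,a-10:a+10]=1
    q=np.argwhere(y&k);print('head rows',v[:,0].min(),v[:,0].max(),'n',len(v),'| yellow n',len(q), onz('scene',[q.mean(0)[::-1]],.046)[0] if len(q) else '', 'win',c)
    return p
E
python3 - <<'E'
from h import *
p=watch();print(proj('scene',[.6352,.156,.078+.042]),proj('scene',[.6352,.156,.108]))
E
```

```text
t 18.27 th 198.09 r mm 75.02 yaw_y+90 198.66 Ftan -5.78 Frad -3.88 gap 0.0222
head rows 197 207 n 63 | yellow n 20 [0.61634689 0.09819013 0.046     ] win [314.70161211 216.11288917]
[[335.96461913 196.84923573]] [[335.65800305 200.2749636 ]]
```

{"op": "carry_out", "data": {"plan": [[0,-1.3,0,-1],[0,-1.3,0,-1],[0,-1.3,0,-1],[0,-0.7,0,-0.5],[0,-0.7,0,-0.5]]}}

```text
clock: 18.73
tcp_pos: [0.5158, 0.0755, 0.2422]
tcp_rot: [-0.197, 0.98, 0.001, 0.0]
ft_force: [1.5, 9.0, 2.6]
finger_gap: 0.0222
grasp_force: 4.1
```

```bash
python3 -c "
from h import *
watch()"
```

```text
t 18.73 th 201.96 r mm 75.0 yaw_y+90 202.68 Ftan -7.83 Frad -4.76 gap 0.0222
head rows 197 207 n 63 | yellow n 21 [0.61655466 0.09892413 0.046     ] win [314.70161211 216.11288917]
```

{"op": "carry_out", "data": {"plan": [[0,-0.6,0,-0.4],[0,-0.6,0,-0.4],[0,-0.6,0,-0.4],[0,-0.6,0,-0.4]]}}

```text
clock: 19.12
tcp_pos: [0.5167, 0.0733, 0.2422]
tcp_rot: [-0.21, 0.978, 0.001, 0.0]
ft_force: [1.1, 9.7, 2.9]
finger_gap: 0.0219
grasp_force: 4.2
```

```bash
python3 -c "
from h import *
p=watch()
cv2.imwrite('pics/g7.png',cv2.resize(p[180:240,285:365,::-1],None,fx=8,fy=8,interpolation=cv2.INTER_CUBIC))"
```

```text
t 19.12 th 203.74 r mm 75.0 yaw_y+90 204.28 Ftan -8.49 Frad -4.92 gap 0.0219
head rows 197 207 n 62 | yellow n 22 [0.6163504  0.10031435 0.046     ] win [314.70161211 216.11288917]
```

View pics/g7.png

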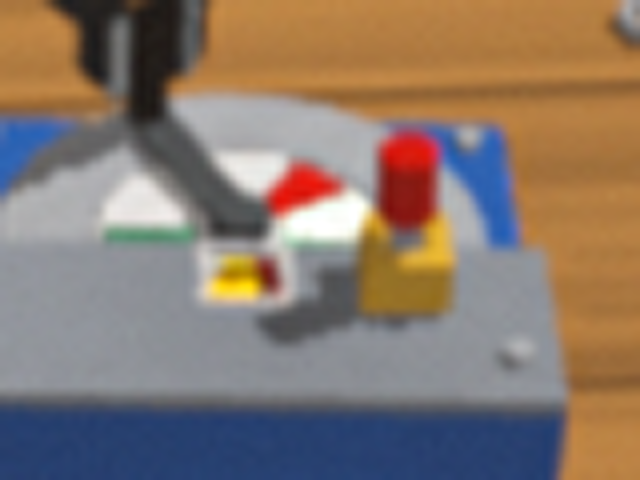

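Yellow now shows in the window at crop (238,275), with its right edge at x≈258. It is a few degrees short and the pin head is still up, so I creep on.

{"op": "carry_out", "data": {"plan": [[0,-0.5,0,-0.4],[0,-0.5,0,-0.4],[0,-0.5,0,-0.4]]}}

```text
clock: 19.42
tcp_pos: [0.5174, 0.0719, 0.2422]
tcp_rot: [-0.22, 0.975, 0.001, 0.0]
ft_force: [0.4, 8.9, 3.1]
finger_gap: 0.0222
grasp_force: 4.0
```

{"op": "carry_out", "data": {"plan": [[0,-0.5,0,-0.4],[0,-0.5,0,-0.4],[0,-0.5,0,-0.4]]}}

```text
clock: 19.67
tcp_pos: [0.5181, 0.0706, 0.2422]
tcp_rot: [-0.231, 0.973, 0.001, 0.0]
ft_force: [1.9, 9.5, 3.8]
finger_gap: 0.0221
grasp_force: 3.8
```

```bash
python3 -c "
from h import *
p=watch()"
```

```text
t 19.67 th 206.06 r mm 74.96 yaw_y+90 206.68 Ftan -7.7 Frad -5.86 gap 0.0221
head rows 197 207 n 62 | yellow n 21 [0.61662584 0.10004185 0.046     ] win [314.70161211 216.11288917]
```

{"op": "carry_out", "data": {"plan": [[0,-0.5,0,-0.4],[0,-0.5,0,-0.4],[0,-0.5,0,-0.4]]}}

```text
clock: 19.97
tcp_pos: [0.5187, 0.0692, 0.2423]
tcp_rot: [-0.241, 0.971, 0.001, 0.0]
ft_force: [1.0, 10.0, 1.6]
finger_gap: 0.0221
grasp_force: 3.9
```

{"op": "carry_out", "data": {"plan": [[0,-0.5,0,-0.4],[0,-0.5,0,-0.4]]}}

```text
clock: 20.13
tcp_pos: [0.5192, 0.0684, 0.2422]
tcp_rot: [-0.248, 0.969, 0.001, 0.0]
ft_force: [1.3, 9.7, 2.5]
finger_gap: 0.0223
grasp_force: 3.9
```

```bash
python3 -c "
from h import *
p=watch()"
```

```text
t 20.13 th 207.93 r mm 74.95 yaw_y+90 208.68 Ftan -8.0 Frad -5.71 gap 0.0223
head rows 197 207 n 62 | yellow n 21 [0.61757355 0.10048269 0.046     ] win [314.70161211 216.11288917]
```

{"op": "carry_out", "data": {"plan": [[0,-0.5,0,-0.4],[0,-0.5,0,-0.4],[0,-0.5,0,-0.4]]}}

```text
clock: 20.43
tcp_pos: [0.5199, 0.0671, 0.2422]
tcp_rot: [-0.258, 0.966, 0.001, 0.0]
ft_force: [1.0, 10.1, 2.9]
finger_gap: 0.0222
grasp_force: 4.0
```

{"op": "carry_out", "data": {"plan": [[0,-0.5,0,-0.4],[0,-0.5,0,-0.4]]}}

```text
clock: 20.6
tcp_pos: [0.5204, 0.0662, 0.2422]
tcp_rot: [-0.265, 0.964, 0.001, 0.0]
ft_force: [1.3, 10.2, 2.3]
finger_gap: 0.0223
grasp_force: 4.0
```

```bash
python3 -c "
from h import *
p=watch()"
```

```text
t 20.6 th 209.83 r mm 74.93 yaw_y+90 210.68 Ftan -8.15 Frad -6.2 gap 0.0223
head rows 197 207 n 63 | yellow n 22 [0.61706312 0.10116331 0.046     ] win [314.70161211 216.11288917]
```

{"op": "carry_out", "data": {"plan": [[0,-0.5,0,-0.4],[0,-0.5,0,-0.4]]}}

```text
clock: 20.82
tcp_pos: [0.5209, 0.0654, 0.2422]
tcp_rot: [-0.271, 0.963, 0.001, 0.0]
ft_force: [1.3, 9.5, 3.9]
finger_gap: 0.0222
grasp_force: 4.0
```

{"op": "carry_out", "data": {"plan": [[0,-0.5,0,-0.4],[0,-0.4,0,-0.3]]}}

```text
clock: 20.98
tcp_pos: [0.5214, 0.0646, 0.2422]
tcp_rot: [-0.277, 0.961, 0.001, 0.0]
ft_force: [1.0, 10.5, 3.2]
finger_gap: 0.0221
grasp_force: 4.1
```

```bash
python3 -c "
from h import *
p=watch()"
```

```text
t 20.98 th 211.26 r mm 74.91 yaw_y+90 212.18 Ftan -8.44 Frad -6.27 gap 0.0221
head rows 197 207 n 63 | yellow n 19 [0.61769226 0.10215691 0.046     ] win [314.70161211 216.11288917]
```

{"op": "carry_out", "data": {"plan": [[0,-0.5,0,-0.4],[0,-0.4,0,-0.3]]}}

```text
clock: 21.2
tcp_pos: [0.5218, 0.0639, 0.2422]
tcp_rot: [-0.283, 0.959, 0.001, 0.0]
ft_force: [0.9, 10.3, 3.0]
finger_gap: 0.0223
grasp_force: 3.9
```

```bash
python3 -c "
from h import *
p=watch()"
```

```text
t 21.2 th 211.91 r mm 74.98 yaw_y+90 212.88 Ftan -8.27 Frad -6.17 gap 0.0223
head rows 198 208 n 63 | yellow n 20 [0.61707818 0.10208902 0.046     ] win [314.70161211 216.11288917]
```

```bash
python3 -c "
from h import *
p=watch();p=watch()"
```

```text
t 21.25 th 211.97 r mm 74.98 yaw_y+90 212.9 Ftan -8.2 Frad -5.67 gap 0.0222
head rows 198 208 n 63 | yellow n 20 [0.61662718 0.10259153 0.046     ] win [314.70161211 216.11288917]
t 21.3 th 211.95 r mm 74.98 yaw_y+90 212.87 Ftan -7.61 Frad -5.14 gap 0.0223
head rows 198 208 n 63 | yellow n 19 [0.61719817 0.10237695 0.046     ] win [314.70161211 216.11288917]
```

The head is down about one pixel, so the chamfered foot seems to be entering the hole. I continue in finer steps.

{"op": "carry_out", "data": {"plan": [[0,-0.3,0,-0.2],[0,0,0,0]]}}

```text
clock: 21.52
tcp_pos: [0.5219, 0.0636, 0.2422]
tcp_rot: [-0.285, 0.959, 0.001, 0.0]
ft_force: [0.8, 11.0, 2.9]
finger_gap: 0.0222
grasp_force: 4.0
```

{"op": "carry_out", "data": {"plan": [[0,-0.3,0,-0.2],[0,0,0,0]]}}

```text
clock: 21.68
tcp_pos: [0.5221, 0.0634, 0.2422]
tcp_rot: [-0.286, 0.958, 0.001, 0.0]
ft_force: [0.5, 9.1, 3.5]
finger_gap: 0.022
grasp_force: 4.1
```

```bash
python3 -c "
from h import *
p=watch()"
```

```text
t 21.68 th 212.36 r mm 74.97 yaw_y+90 213.27 Ftan -7.41 Frad -5.3 gap 0.022
head rows 198 208 n 63 | yellow n 21 [0.61654004 0.10230702 0.046     ] win [314.70161211 216.11288917]
```

{"op": "carry_out", "data": {"plan": [[0,-0.3,0,-0.2],[0,0,0,0]]}}

```text
clock: 21.9
tcp_pos: [0.5222, 0.0631, 0.2422]
tcp_rot: [-0.288, 0.958, 0.001, 0.0]
ft_force: [0.4, 10.2, 3.0]
finger_gap: 0.0224
grasp_force: 4.0
```

{"op": "carry_out", "data": {"plan": [[0,-0.3,0,-0.2],[0,0,0,0]]}}

```text
clock: 22.07
tcp_pos: [0.5224, 0.0629, 0.2422]
tcp_rot: [-0.29, 0.957, 0.001, 0.0]
ft_force: [0.9, 9.5, 2.8]
finger_gap: 0.0218
grasp_force: 4.0
```

```bash
python3 -c "
from h import *
p=watch()"
```

```text
t 22.07 th 212.83 r mm 74.96 yaw_y+90 213.67 Ftan -7.51 Frad -5.94 gap 0.0218
head rows 200 210 n 64 | yellow n 22 [0.61653726 0.10324883 0.046     ] win [314.70161211 216.11288917]
```

```bash
python3 -c "
from h import *
p=watch()
p=watch()
cv2.imwrite('pics/g8.png',cv2.resize(p[180:240,285:365,::-1],None,fx=8,fy=8,interpolation=cv2.INTER_CUBIC))"
```

```text
t 22.12 th 212.83 r mm 74.96 yaw_y+90 213.66 Ftan -8.23 Frad -5.3 gap 0.0222
head rows 200 210 n 63 | yellow n 22 [0.61653726 0.10324883 0.046     ] win [314.70161211 216.11288917]
t 22.17 th 212.83 r mm 74.99 yaw_y+90 213.66 Ftan -7.63 Frad -5.99 gap 0.0221
head rows 200 210 n 62 | yellow n 22 [0.61627695 0.10261031 0.046     ] win [314.70161211 216.11288917]
```

View pics/g8.png

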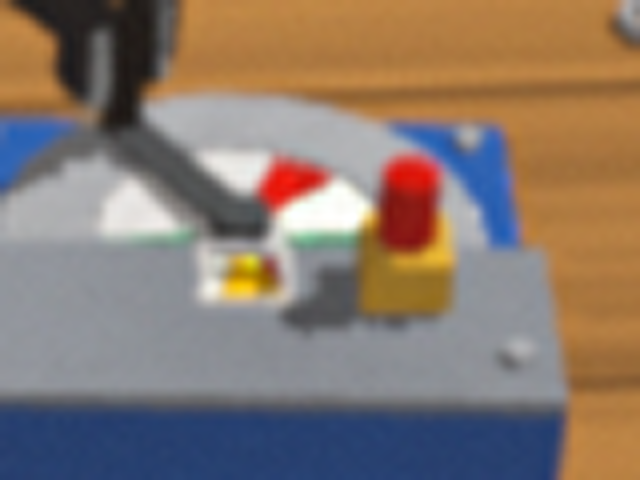

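The pin has dropped: the head sits on the boss at crop (410,205) with no shank showing, and yellow is in the window. I let the wheel settle gently back against the pin.

{"op": "carry_out", "data": {"plan": [[0,0.3,0,0],[0,0.3,0,0],[0,0.3,0,0],[0,0.3,0,0],[0,0.3,0,0],[0,0.3,0,0],[0,0.3,0,0],[0,0.3,0,0],[0,0.3,0,0],[0,0.3,0,0],[0,0,0,0]]}}

```text
clock: 23.13
tcp_pos: [0.5207, 0.065, 0.242]
tcp_rot: [-0.289, 0.957, 0.0, -0.0]
ft_force: [0.3, 5.8, 0.3]
finger_gap: 0.0222
grasp_force: 2.2
```

```bash
python3 -c "
from h import *
p=watch()"
```

```text
t 23.13 th 210.72 r mm 75.31 yaw_y+90 213.64 Ftan -4.88 Frad -3.23 gap 0.0222
head rows 200 210 n 62 | yellow n 19 [0.61665464 0.10182496 0.046     ] win [314.70161211 216.11288917]
```

{"op": "carry_out", "data": {"plan": [[0,0.3,0,0],[0,0.3,0,0],[0,0.3,0,0],[0,0.3,0,0],[0,0.3,0,0],[0,0.3,0,0],[0,0.3,0,0],[0,0,0,0]]}}

```text
clock: 23.85
tcp_pos: [0.5198, 0.0665, 0.2422]
tcp_rot: [-0.289, 0.957, -0.0, -0.0]
ft_force: [-0.1, -0.6, 0.0]
finger_gap: 0.0223
grasp_force: 0.0
```

```bash
python3 -c "
from h import *
p=watch()"
```

```text
t 23.85 th 209.42 r mm 75.35 yaw_y+90 213.64 Ftan 0.49 Frad 0.44 gap 0.0223
head rows 200 210 n 63 | yellow n 20 [0.61707818 0.10208902 0.046     ] win [314.70161211 216.11288917]
```

{"op": "carry_out", "data": {"plan": [[0,0,0,0],[0,0,0,0],[0,0,0,0],[0,0,0,0],[0,0,-5,0],[0,0,-15,0],[0,0,-20,0],[0,0,-20,0],[0,0,-20,0],[0,0,-20,0],[20,0,-10,0],[25,0,0,0],[25,0,0,0],[25,0,0,0],[25,0,0,0],[0,0,0,0],[0,0,0,0]], "gripper": -0.4}}

```text
clock: 25.32
tcp_pos: [0.4193, -0.0003, 0.3528]
tcp_rot: [-0.289, 0.957, -0.0, 0.0]
ft_force: [0.5, -0.2, -0.9]
finger_gap: 0.06
grasp_force: 0.0
```

```bash
python3 - <<'E'
from h import *
p=watch();q,_=viewer.read_camera('top')
cv2.imwrite('pics/g9.png',np.hstack([cv2.resize(x[:,:,::-1],None,fx=5,fy=5,interpolation=cv2.INTER_CUBIC) for x in(p[150:250,285:365],q[165:265,185:265])]))
E
```

```text
t 25.32 th 212.01 r mm 195.88 yaw_y+90 213.57 Ftan 0.44 Frad -0.31 gap 0.06
head rows 200 210 n 63 | yellow n 19 [0.61665464 0.10182496 0.046     ] win [314.70161211 216.11288917]
```

View pics/g9.png

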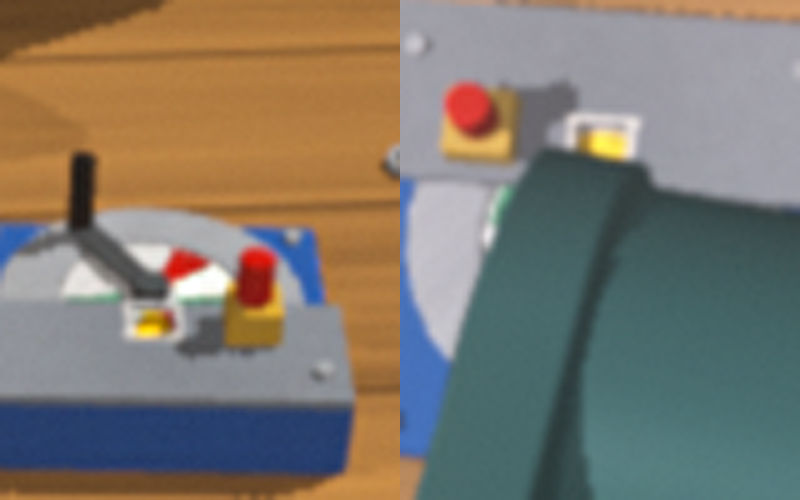

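With the arm clear, the head is seated on the boss (scene crop (258,277)), yellow shows in the window (crop (153,325)), and the wheel has held. Handing in.

```bash
python3 -c "
from h import *
print(workorder.close_job())"
```

```text
the job is handed in; nothing more can be done
None
```

The lock pin dropped home with its head down on the guide, yellow shows in the window, and the wheel held after I let go; the job is handed in at about 25 s, with no verdict returned.

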